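# Close up a rail row for clamping

## Robot

A 7-joint arm with a two-finger parallel gripper is mounted at the origin on a cart in front of the work surface, level with it; the furniture and walls round the work are solid. World frame = base frame: x ahead of the robot, y to its left, z up, the work surface at z = 0. Lengths are in mm, angles in rad, forces in N, time in s.
With the tool pointing down it reaches from about 400 to 750 mm from the base axis. Payload 19.5 kg.
Tool frame: the origin (TCP) lies midway between the tips of the shut fingers; the grasp point (between the pads) lies 19 mm behind it; z points along the fingers, y is the line along which they close (so a half turn about z gives the same grasp; the last joint's range is limited). The gripper opens to 85 mm and grips with 20 to 120 N. Pads are 22 mm wide; open, the fingers measure 114 mm over their backs; the gripper's body (76 mm by 85 mm) begins 54 mm behind the grasp point. The pads swing forward as they close: fully open they stand 13 mm farther back than shut.
Start: joints at [1.201, 0.707, -0.028, 1.485, 0.022, 0.951, -0.075], TCP at [185.12, -544.358, 231.268] pointing down, gripper open.
Joint ranges: [-2.71, 2.71], [-0.32, 2.16], [-1.57, 1.52], [0, 2.45], [-1.46, 4.6], [0, 2.02], [-2.83, 2.83]. Speed limits (rad/s): [1.89, 1.89, 2.57, 2.57, 3.01, 3.01, 3.01].

## Interface

Orientations are given as [roll, pitch, yaw] about the fixed x, y, z axes, in that order (R = Rz(yaw) Ry(pitch) Rx(roll)).
In Python, from cell import arm gives the robot as it stands.
- The arm moves only by the tool jog_arm, never from a script. Its argument "motion" is one flat list of numbers, 5 for each row, row after row: the shift along the tool's x, y, z in mm, then the turn about the tool's z in rad, then the closure in counts, from 0 (fully open) to 255 (shut). In form: [dx, dy, dz, turn, jaw, dx, dy, dz, turn, jaw, ...]. A call has 1 to 20 rows; each row shifts and turns the commanded pose from where the row before left it, along the tool's axes as they then stand; what a row does not reach is not made up. A row lasts 1/10 s, in which the tool goes at most 50 mm and 8.59 degrees, less where a joint would pass 70% of its speed; a pose out of reach is approached as far as the arm can. A call is refused whole if a number of a shift passes 50 or a number of a turn 0.15, either way. A call with a gripper value outside its range is refused whole. The fingers move at their own pace and stop on an object; "force" is the grip in N (left out, the last holds). Time passes only in rows, so rows that do not move let the fingers close. It gives the time, the measured TCP pose, the force, the opening and the grip force at its end, in the units of the state.
- arm.sense(): the state, without advancing time (a new reading comes with each control period).
- arm.grab_frame(name): name is "side" or "top" or "wrist"; returns the picture (480x640x3 uint8, blue, green, red); there is no depth.
- arm.camera_params(name): a dict with "intrinsics" (3x3 intrinsics, pixels), "R" (3x3) and "t" (3): a world point X has camera coordinates R X + t; the wrist camera has in their place "tool_from_camera" (4x4, takes a point from camera to tool coordinates, whose origin is the TCP and whose axes are the flange's). Camera axes: x right, y down, z forward; pixel columns grow to the right and rows downward; lengths in mm; the calibration is good to about 2 mm. The wrist camera is an equidistant fisheye: a pixel r from the principal point sees the ray r / f radians off the axis. A picture is of the moment at which its call begins: read the wrist's pose just before it. camera_params takes no time and is no camera call.
- arm.hand_in(): hands the job in; it is judged then, once.
The state is a dict: "clock": time; "joints": joint angles; "qd": joint speeds; "tau": joint torques, N m; "ee_pos": TCP position; "ee_rot": TCP orientation; "force": force on the tool from outside, world axes, zero at the start; "moment": the same for the moment, N m; "finger_gap": opening from 0.0 (shut) to 1.0 (fully open); "grip_force": force on a finger pad.
Only numpy, scipy, OpenCV 4.12 (cv2) and the standard library are available. Lean on these libraries where they do the work, as an engineer would, in place of code of your own. Each camera call takes 0.05 s, during which the arm holds its last target. There are 200 camera calls.

## Task

One of the three relays on the rail stands a little proud of its socket: press it straight down until it is fully home like the others. Then push the loose end clamp along the rail until the sockets and terminals are closed up without gaps against the end stop, and keep pushing it with a steady force of about 14 N (8 to 20, and never more than 30), finishing while you still hold it so, because I shall then tighten the clamp's screw. Do not disturb the tools, meter and tin around the plate.

Things in the scene. Friction and masses are not known exactly. Their poses are not given: they have to be found in the camera images.
- back_plate: grey steel mounting plate 200 x 330 x 3 mm lying on the bench, fixed. Origin: centre of its underside; +y along the plate to the end stop, x across, z up. A 35 mm wide rail runs along y at x = -22 mm, y = -135 to 135 mm, top 18 mm above the bench; the row of parts is hooked on it, slides along it and cannot be lifted off. Grey wiring duct, 30 mm wide, top at 43 mm, along x = 68 mm.
- stop_face (a point): centre of the face of the end stop at the +y end of the rail: a dark grey pressure plate 44 mm wide, from 19 to 49 mm above the bench, that faces -y along the rail; the point lies 34 mm above the bench, with the axes of the plate. Behind it sits a rubber buffer in a bracket screwed to the rail.
- stop_pad (a joint): compression of the end stop's rubber buffer in m: 0 unloaded, grows as the row is pushed against it, about 1 mm for each 5 N (14 N is 0.0028), bottoms at 0.0072.
- end_clamp: loose dark grey end clamp at the outer (-y) end of the row, 14 mm along the rail, 46 mm across, 26 mm high (34 mm in the middle 26 mm), cross-head screw on top. Origin: centre, at the rail's top (18 mm above the bench); flat outer face 7 mm from it at -y. Slides easily (the whole row takes about 1 N). With the row closed up its origin is 118 mm from the stop face (clamp 7, sockets 3 x 27, terminal pack 30).
- terminal_pack: three rail terminals (green, beige, grey) clipped together between two orange covers, 30 mm along the rail, 44 mm across, 36 mm high; next to the end stop. Origin: on its centre line at the rail's top.
- socket_a: light grey relay socket with a black relay in it, slides on the rail; 27 mm along the rail, 72 mm across, 20 mm high at the screw terminals, 32 mm in the middle under the relay. Origin: centre, at the rail's top (18 mm above the bench). The three sockets stand in any order.
- relay_a_top (a point): centre of the flat top face of the black plug-in relay, 16 mm along the rail x 21 mm across x 19 mm high, on a light grey socket; 69.5 mm above the bench when the relay is home, higher by as much as it stands proud. Its z axis points down.
- relay_a_plug (a joint): how far that relay stands out of its socket, in m: 0 fully home; one of the three starts at about 0.005, the others at 0. Its pins grip: it takes about 7 N straight down to move it, and it stays where it is left; it stops dead at 0.
- socket_b: light grey relay socket with a black relay in it, slides on the rail; 27 mm along the rail, 72 mm across, 20 mm high at the screw terminals, 32 mm in the middle under the relay. Origin: centre, at the rail's top (18 mm above the bench). The three sockets stand in any order.
- relay_b_top (a point): centre of the flat top face of the black plug-in relay, 16 mm along the rail x 21 mm across x 19 mm high, on a light grey socket; 69.5 mm above the bench when the relay is home, higher by as much as it stands proud. Its z axis points down.
- relay_b_plug (a joint): how far that relay stands out of its socket, in m: 0 fully home; one of the three starts at about 0.005, the others at 0. Its pins grip: it takes about 7 N straight down to move it, and it stays where it is left; it stops dead at 0.
- socket_c: light grey relay socket with a black relay in it, slides on the rail; 27 mm along the rail, 72 mm across, 20 mm high at the screw terminals, 32 mm in the middle under the relay. Origin: centre, at the rail's top (18 mm above the bench). The three sockets stand in any order.
- relay_c_top (a point): centre of the flat top face of the black plug-in relay, 16 mm along the rail x 21 mm across x 19 mm high, on a light grey socket; 69.5 mm above the bench when the relay is home, higher by as much as it stands proud. Its z axis points down.
- relay_c_plug (a joint): how far that relay stands out of its socket, in m: 0 fully home; one of the three starts at about 0.005, the others at 0. Its pins grip: it takes about 7 N straight down to move it, and it stays where it is left; it stops dead at 0.
- terminal_driver: small screwdriver with a black handle, 130 mm long, lying by the plate. Leave alone.
- side_cutters: side cutters with red handles, 127 mm long, lying by the plate. Leave alone.
- multimeter: multimeter in a yellow holster, 162 x 80 x 48 mm, lying behind the plate. Leave alone.
- ferrule_tin: round white tin with a blue lid, 62 mm across, 24 mm high, standing behind the plate. Leave alone.
Things that resemble listed ones, but are neither listed nor needed, are in the scene too. Leave any orange look-alike of the end_clamp alone.

How it is judged:
By the outcome, as a careful person would: the job done as asked, in the order asked, and still so for the second after the job is handed in, while the arm keeps its last pose, push and grip.
It also fails if it takes over 48 s, if anything falls off the work surface, if the arm or the gripper's body presses on something with over 40 N, if the wrist force passes 120 N, or if a joint passes its speed limit or range.

## Working session

There is one attempt and no reset: what is moved stays moved. The work goes in short steps, Python scripts to look and compute and a tool call to move; the robot and the scene stay as the last step left them, time stands still between calls to the robot, and variables do not carry over. Pictures are saved under pics/ and viewed, at most 10 in all, crops included, and the job is handed in when it is done.

Besides the shell and the picture viewer there is one more tool, called by a JSON object that holds its "op" and its "data", one argument or row to a line. jog_arm: Moves the arm, as the interface text tells. Its arguments: {"type":"object","properties":{"motion":{"type":"array","items":{"type":"number"}},"force":{"type":"number"}},"required":["motion"]}

```bash
mkdir -p pics; python3 - <<'E'
from cell import arm
import cv2
s=arm.sense(); print(s)
for n in ("side","top","wrist"):
    cv2.imwrite(f"pics/{n}0.png",arm.grab_frame(n)); print(n,arm.camera_params(n))
E
```

```text
{'clock': 0.0, 'joints': array([ 1.20130838,  0.70705671, -0.02761965,  1.48500354,  0.02198745,
        0.95094021, -0.07550599]), 'qd': array([ 0.00039132, -0.0007017 ,  0.00028798, -0.00300819,  0.0010565 ,
        0.00096259, -0.00052198]), 'tau': array([-2.98217064e-04, -8.83214307e+01,  1.23458080e+00, -2.36165428e+01,
        1.68710563e-02,  6.56157994e-03, -4.09235713e-05]), 'ee_pos': array([ 185.03402254, -544.12212922,  230.85295838]), 'ee_rot': array([-3.14048715e+00,  2.54317850e-05,  3.27776887e-01]), 'force': array([ 0.12998144, -0.95658939, -0.22247248]), 'moment': array([-0.01277833,  0.06018407,  0.02835687]), 'grip_force': 0.0, 'finger_gap': 0.9976575224653006}
side {'intrinsics': array([[503.59765261,   0.        , 315.55382792],
       [  0.        , 503.59765261, 244.85765425],
       [  0.        ,   0.        ,   1.        ]]), 'R': array([[ 0.99423929, -0.10670798, -0.01008165],
       [-0.06336873, -0.50934669, -0.85822512],
       [ 0.08644441,  0.85391999, -0.51317444]]), 't': array([-584.08648682,   25.17194983, 1019.20202464])}
top {'intrinsics': array([
[... 231 characters left out ...]
3e-01, -4.16987356e-02, -2.35002500e-01],
       [ 2.34816475e-01,  9.37399994e-03, -9.71994522e-01]]), 't': array([-204.19107358,  580.04147754,  908.4028056 ])}
wrist {'intrinsics': array([[371.64829954,   0.        , 323.33037401],
       [  0.        , 371.64829954, 236.68008869],
       [  0.        ,   0.        ,   1.        ]]), 'tool_from_camera': array([[ 1.09769813e-03, -9.61946741e-01, -2.73234812e-01,
         6.94721565e+01],
       [ 9.99999354e-01,  9.75092247e-04,  5.84517812e-04,
         7.98570111e-01],
       [-2.95845858e-04, -2.73235277e-01,  9.61947190e-01,
        -1.43009126e+02],
       [ 0.00000000e+00,  0.00000000e+00,  0.00000000e+00,
         1.00000000e+00]])}
```

View pics/top0.png

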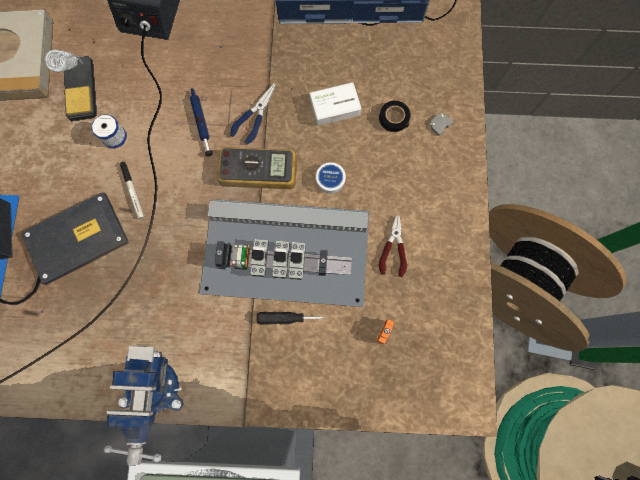

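View pics/side0.png

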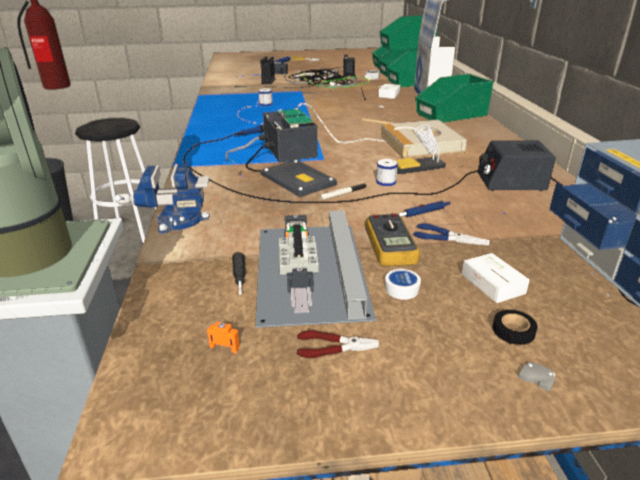

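The top view shows the plate, with the stop at about (222,254), relays at (258,257), (281,257) and (297,257), and the clamp near (323,262). The side view shows the same row at x≈297. I'll enlarge both.

```bash
python3 - <<'E'
import cv2,numpy as np
t=cv2.imread("pics/top0.png")[195:310,195:375]; s=cv2.imread("pics/side0.png")[205:325,255:375]
cv2.imwrite("pics/topc.png",cv2.resize(t,None,fx=4.4,fy=4.4,interpolation=2))
cv2.imwrite("pics/sidec.png",cv2.resize(s,None,fx=5,fy=5,interpolation=2))
E
```

```text
(no output)
```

View pics/topc.png

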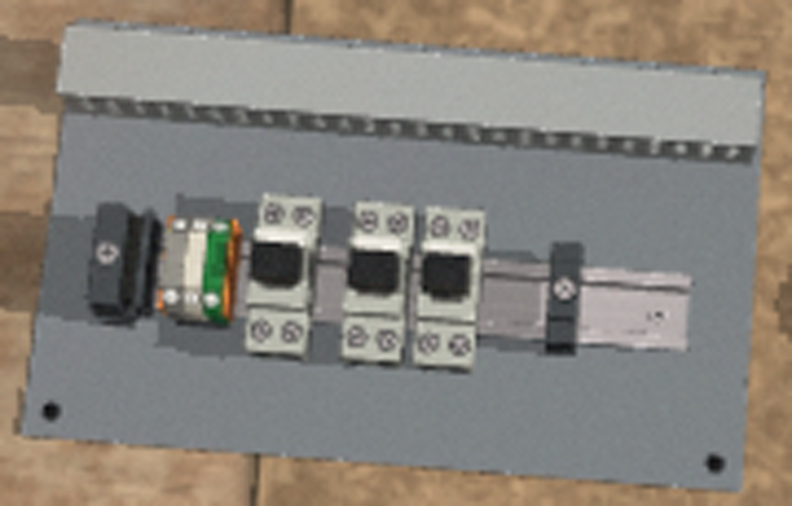

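View pics/sidec.png

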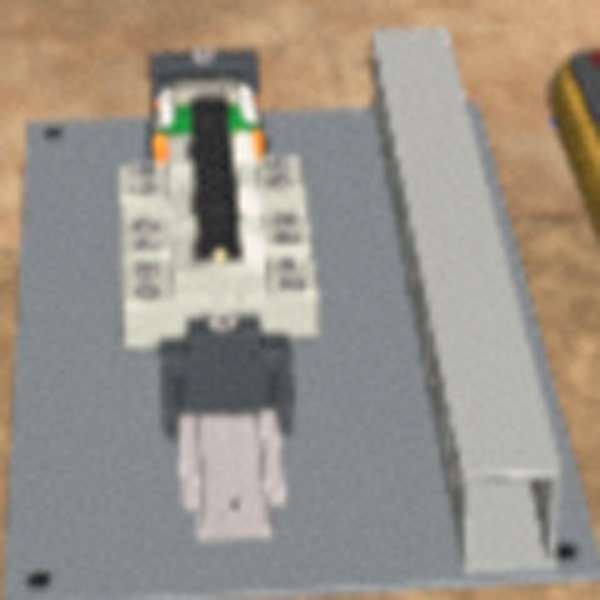

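```bash
cat >h.py <<'E'
import numpy as np,cv2
from cell import arm
from scipy.spatial.transform import Rotation as Ro
def ray(n,u,v):
    p=arm.camera_params(n);K=p["intrinsics"];a=np.array([(u-K[0,2])/K[0,0],(v-K[1,2])/K[1,1]])
    if n!="wrist":
        return -p["R"].T@p["t"], p["R"].T@np.r_[a,1]
    r=np.hypot(*a);d=np.r_[a/r*np.sin(r),np.cos(r)]
    s=arm.sense();T=p["tool_from_camera"];R=Ro.from_euler("xyz",s["ee_rot"]).as_matrix()
    return s["ee_pos"]+R@T[:3,3], R@T[:3,:3]@d
def hit(n,u,v,z):
    o,d=ray(n,u,v); return o+d*(z-o[2])/d[2]
def proj_w(X,pos,rot):
    p=arm.camera_params("wrist");K=p["intrinsics"];T=p["tool_from_camera"];R=Ro.from_euler("xyz",rot).as_matrix()
    c=T[:3,:3].T@(R.T@(np.array(X)-pos)-T[:3,3]);t=np.arctan2(np.hypot(c[0],c[1]),c[2]);q=c[:2]/np.hypot(c[0],c[1])*t
    return K[:2,2]+q*K[0,0]
E
python3 - <<'E'
from h import *
for k,(u,v,z) in dict(FL=(22,435,3),FR=(741,490,3),BR=(765,72,3),hL=(51,411,3),hR=(715,463,3),clamp=(565,288,52),r1=(277,263,69.5),r2=(374,270,69.5),r3=(447,274,69.5),stop=(107,252,52)).items():
    print(k,hit("top",195+u/4.4,195+v/4.4,z).round(1))
E
```

```text
FL [469.1  55.6   3. ]
FR [ 458.2 -272.8    3. ]
BR [ 656.  -279.8    3. ]
hL [480.7  43.4   3. ]
hR [ 469.9 -260.8    3. ]
clamp [ 538.7 -189.2   52. ]
r1 [541.1 -63.7  69.5]
r2 [ 539.8 -106.    69.5]
r3 [ 539.4 -137.8   69.5]
stop [546.2  14.1  52. ]
```

Plate yaw is about -0.034 rad and the front edge measures 329 mm against 330, so it matches. The rail centre is near x≈541 and the clamp near (539,-189). I'll move to a slanted wrist view of the relays.

{"op": "jog_arm", "data": {
  "motion": [0, 0, 0, 0.12, 255, 0, 0, 0, 0.12, 255, 0, 0, 0, 0.12, 255, 26, -28.5, 0, 0, 255, 26, -28.5, 0, 0, 255, 26, -28.5, 0, 0, 255, 26, -28.5, 0, 0, 255, 26, -28.5, 10, 0, 255, 26, -28.5, 10, 0, 255, 26, -28.5, 10, 0, 255, 26, -28.5, 10, 0, 255, 26, -28.5, 10, 0, 255, 26, -28.5, 10, 0, 255, 26, -28.5, 10, 0, 255, 26, -28.5, 10, 0, 255, 26, -28.5, 10, 0, 255, 26, -28.5, 10, 0, 255, 26, -28.5, 10, 0, 255, 26, -28.5, 11, 0, 255, 0, 0, 0, 0, 255],
  "force": 40
}}

```text
clock: 2.15
ee_pos: [617.4, -96.7, 108.2]
ee_rot: [-3.139, 0.001, -0.027]
force: [0.1, -1.2, 0.1]
finger_gap: 0.001
grip_force: 0.0
```

{"op": "jog_arm", "data": {
  "motion": [0, 0, 0, 0, 255, 0, 0, 0, 0, 255]
}}

```text
clock: 2.35
ee_pos: [615.1, -102.9, 110.4]
ee_rot: [3.141, 0.0, -0.033]
force: [-0.8, -1.1, 0.1]
finger_gap: 0.004
grip_force: 0.0
```

```bash
python3 - <<'E'
from h import *
s=arm.sense();print(s)
im=arm.grab_frame("wrist");cv2.imwrite("pics/w1.png",im)
for X in [(541,-64,69.5),(540,-106,69.5),(539,-138,69.5),(539,-189,52)]: print(proj_w(X,s["ee_pos"],s["ee_rot"]).round(0))
E
```

```text
{'clock': 2.35, 'joints': array([ 0.02931069,  0.94078927,  0.18627337,  1.42802335, -0.21104335,
        0.79258131, -1.31484067]), 'qd': array([ 7.94643527e-03, -7.47817425e-03, -1.53897868e-03,  1.27498940e-03,
       -3.21255394e-04, -8.07567624e-05, -5.49234414e-05]), 'tau': array([-2.05878921e+00, -9.86885905e+01,  5.87675169e+00, -2.03877711e+01,
       -3.78635991e-02,  1.60086475e-02, -1.82269793e-02]), 'ee_pos': array([ 615.14120456, -102.92756957,  110.43898988]), 'ee_rot': array([ 3.14115756e+00,  2.99339137e-04, -3.32454874e-02]), 'force': array([-0.75320438, -1.10031722,  0.06131596]), 'moment': array([-0.02242879, -0.03897671, -0.0661361 ]), 'grip_force': 0.0, 'finger_gap': 0.0037176732002954186}
[263. 381.]
[331. 382.]
[383. 380.]
[452. 358.]
```

View pics/w1.png

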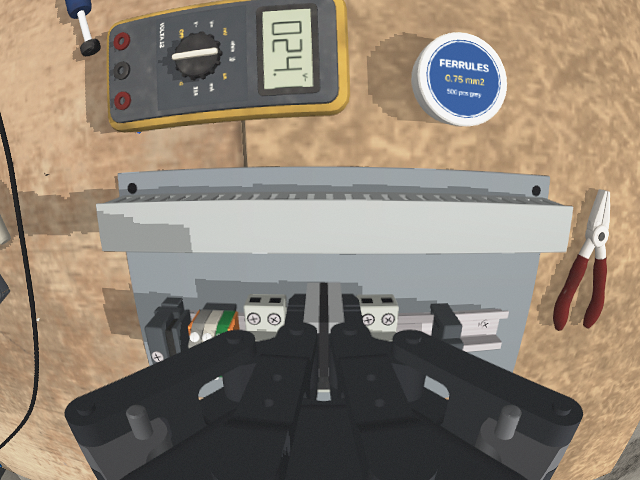

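The wrist view has the fingers hiding the relays; the socket screws show at (265,318) and (378,318). I'll turn the tool a quarter and look sideways at the relays from the -x side.

{"op": "jog_arm", "data": {
  "motion": [-35, -12, 0, 0, 255, -35, -12, 0, 0, 255, -35, -12, 0, 0, 255, -35, -12, 0, 0, 255, -37, -12, 0, 0, 255, 0, 0, 0, 0.143, 255, 0, 0, 0, 0.143, 255, 0, 0, 0, 0.143, 255, 0, 0, 0, 0.143, 255, 0, 0, 0, 0.143, 255, 0, 0, 5, 0.143, 255, 0, 0, 5, 0.143, 255, 0, 0, 5, 0.143, 255, 0, 0, 5, 0.143, 255, 0, 0, 5, 0.143, 255, 0, 0, 5, 0.143, 255, 0, 0, 0, 0, 255, 0, 0, 0, 0, 255, 0, 0, 0, 0, 255]
}}

```text
clock: 4.3
ee_pos: [440.7, -36.6, 80.7]
ee_rot: [-3.141, 0.0, -1.602]
force: [0.8, -0.1, -0.2]
finger_gap: 0.005
grip_force: 0.0
```

```bash
python3 - <<'E'
from h import *
s=arm.sense();print({k:s[k] for k in("clock","joints","ee_pos","ee_rot","force")})
im=arm.grab_frame("wrist");cv2.imwrite("pics/w2.png",im)
P=[proj_w(X,s["ee_pos"],s["ee_rot"]) for X in [(541,-64,69.5),(540,-106,69.5),(539,-138,69.5),(539,-189,52)]]
print(np.round(P))
E
```

```text
{'clock': 4.3, 'joints': array([-0.20179899,  0.85366649,  0.38915784,  2.11626711, -0.96185675,
        0.35635429, -2.18061367]), 'ee_pos': array([440.69391923, -36.56093144,  80.70242099]), 'ee_rot': array([-3.14107974e+00,  1.88300304e-04, -1.60220950e+00]), 'force': array([ 0.84499284, -0.10285522, -0.22338125])}
[[115. 240.]
 [106. 154.]
 [104.  86.]
 [124.  -3.]]
```

View pics/w2.png

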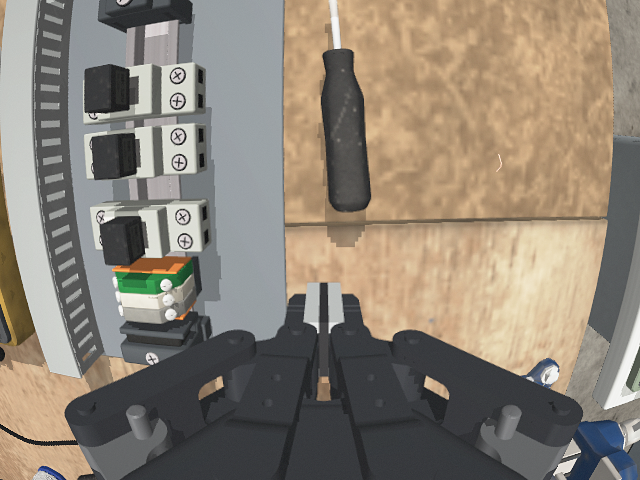

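Relays appear at (100,88), (108,157) and (120,240), the clamp at (145,10). I'll enlarge and compare the side-face heights.

```bash
python3 - <<'E'
import cv2
im=cv2.imread("pics/w2.png")[55:275,70:220]
im=cv2.convertScaleAbs(im,alpha=1.6,beta=25)
im=cv2.rotate(im,cv2.ROTATE_90_COUNTERCLOCKWISE)
cv2.imwrite("pics/w2c.png",cv2.resize(im,None,fx=3.6,fy=3.6,interpolation=2))
E
```

```text
(no output)
```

View pics/w2c.png

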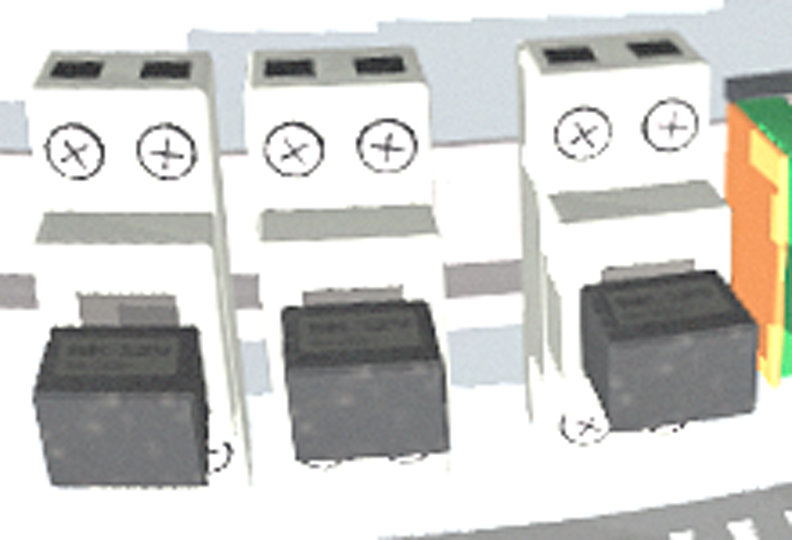

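Left relay in this crop (nearest the clamp) shows a taller grey shoulder under it, (80–180, 295–325), than the others: it is the proud one. Its top face is centred at crop (124,438).

```bash
python3 - <<'E'
from h import *
f=lambda a,b,z:hit("wrist",219-b/3.6,55+a/3.6,z)
r3=f(124,438,74.5);print(r3,f(368,410,69.5),f(675,372,69.5))
s=arm.sense();R=Ro.from_euler("xyz",s["ee_rot"]).as_matrix()
print("tool shift",R.T@(r3-s["ee_pos"]),s["ee_pos"])
E
```

```text
[ 539.42052144 -135.96672185   74.5       ] [ 540.58339562 -104.33053671   69.5       ] [541.08950447 -62.93019113  69.5       ]
tool shift [  96.25317579 -101.85467496    6.20006424] [440.70105838 -36.49880777  80.67180196]
```

{"op": "jog_arm", "data": {
  "motion": [0, 0, -12, 0, 255, 0, 0, -12, 0, 255, 24, -25.5, 0, 0, 255, 24, -25.5, 0, 0, 255, 24, -25.5, 0, 0, 255, 25, -25.5, 0, 0, 255, 0, 0, 8, 0, 255, 0, 0, 8, 0, 255, 0, 0, 8, 0, 255, 0, 0, 0, 0, 255, 0, 0, 0, 0, 255, 0, 0, 0, 0, 255]
}}

```text
clock: 5.55
ee_pos: [539.2, -136.5, 80.7]
ee_rot: [-3.141, 0.0, -1.605]
force: [0.2, -0.0, 0.3]
finger_gap: -0.001
grip_force: 0.0
```

```bash
python3 - <<'E'
from h import *
s=arm.sense();print({k:s[k] for k in("clock","joints","ee_pos","ee_rot","force")})
im=cv2.rotate(arm.grab_frame("side")[205:305,255:355],0) if 0 else arm.grab_frame("side")[190:310,235:365]
cv2.imwrite("pics/s2.png",cv2.resize(im,None,fx=5,fy=5,interpolation=2))
E
```

```text
{'clock': 5.55, 'joints': array([-0.08490343,  0.97643322,  0.56396932,  1.71688529, -0.77558977,
        0.6851638 , -2.27081794]), 'ee_pos': array([ 539.24393085, -136.53546327,   80.66323659]), 'ee_rot': array([-3.14130131e+00,  1.32643292e-04, -1.60479897e+00]), 'force': array([ 0.18749642, -0.03591187,  0.25483107])}
```

View pics/s2.png

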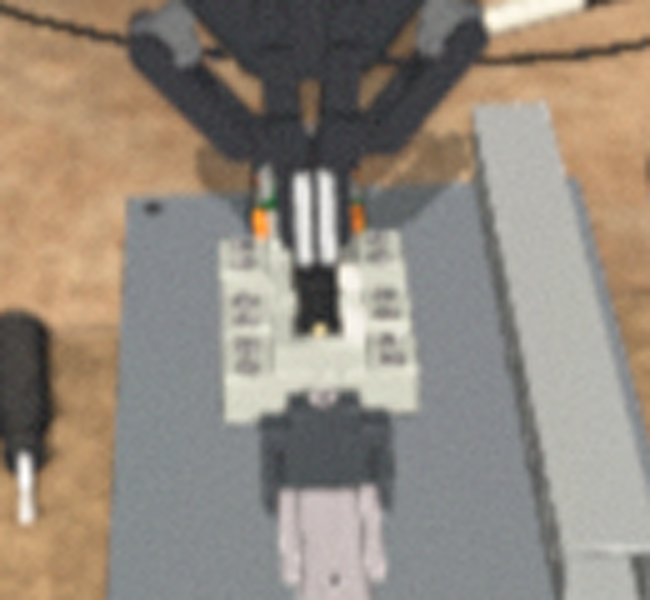

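Side view: shut fingers are centred just above the black relay at (317,270). Now I press.

{"op": "jog_arm", "data": {
  "motion": [0, 0, 3, 0, 255, 0, 0, 1, 0, 255, 0, 0, 1, 0, 255, 0, 0, 1, 0, 255, 0, 0, 1, 0, 255, 0, 0, 0, 0, 255]
}}

```text
clock: 6.2
ee_pos: [539.3, -136.8, 73.4]
ee_rot: [-3.141, 0.0, -1.605]
force: [0.0, -0.1, 2.5]
finger_gap: 0.002
grip_force: 1.4
```

{"op": "jog_arm", "data": {
  "motion": [0, 0, 1, 0, 255, 0, 0, 1, 0, 255, 0, 0, 0, 0, 255]
}}

```text
clock: 6.5
ee_pos: [539.3, -136.9, 71.4]
ee_rot: [-3.141, -0.0, -1.605]
force: [-0.5, 0.1, 3.2]
finger_gap: 0.002
grip_force: 1.7
```

{"op": "jog_arm", "data": {
  "motion": [0, 0, 1, 0, 255, 0, 0, 1, 0, 255, 0, 0, 0, 0, 255]
}}

```text
clock: 6.8
ee_pos: [539.4, -136.9, 69.5]
ee_rot: [-3.141, -0.0, -1.605]
force: [-0.6, 0.4, 5.4]
finger_gap: 0.002
grip_force: 3.0
```

{"op": "jog_arm", "data": {
  "motion": [0, 0, 0.5, 0, 255, 0, 0, 0, 0, 255]
}}

```text
clock: 7.0
ee_pos: [539.5, -137.0, 69.4]
ee_rot: [-3.141, -0.0, -1.605]
force: [-1.9, 0.9, 15.3]
finger_gap: 0.001
grip_force: 7.3
```

{"op": "jog_arm", "data": {
  "motion": [0, 0, 0.3, 0, 255, 0, 0, 0, 0, 255, 0, 0, 0, 0, 255]
}}

```text
clock: 7.3
ee_pos: [539.6, -137.1, 69.4]
ee_rot: [-3.14, -0.0, -1.605]
force: [-3.2, 1.5, 20.0]
finger_gap: -0.003
grip_force: 9.8
```

{"op": "jog_arm", "data": {
  "motion": [0, 0, -8, 0, 255, 0, 0, -15, 0, 255, 20, 0, 0, 0, 255, 25, 0, 0, 0, 255, 25, 0, 0, 0, 255, 15, 0, 0, 0, 255, 0, 0, 0, 0, 255, 0, 0, 0, 0, 255]
}}

```text
clock: 8.1
ee_pos: [536.4, -221.0, 91.4]
ee_rot: [3.141, 0.001, -1.605]
force: [0.4, 0.1, -0.2]
finger_gap: -0.001
grip_force: 0.0
```

```bash
python3 - <<'E'
from h import *
s=arm.sense();print({k:s[k] for k in("clock","joints","ee_pos","force")})
im=np.vstack([cv2.resize(arm.grab_frame("top")[215:295,215:375],None,fx=4,fy=4,interpolation=2),cv2.resize(arm.grab_frame("side")[215:295,215:375],None,fx=3.5,fy=3.5,interpolation=2)[:, :].copy() if 0 else cv2.resize(arm.grab_frame("side")[235:305,225:365],(640,280),interpolation=2)])
cv2.imwrite("pics/ts3.png",im)
E
```

```text
{'clock': 8.1, 'joints': array([ 0.06420188,  0.9853785 ,  0.57735127,  1.62035662, -0.72181266,
        0.76071241, -2.19828678]), 'ee_pos': array([ 536.35654097, -221.00022476,   91.36505268]), 'force': array([ 0.40265814,  0.13631975, -0.19343938])}
```

View pics/ts3.png

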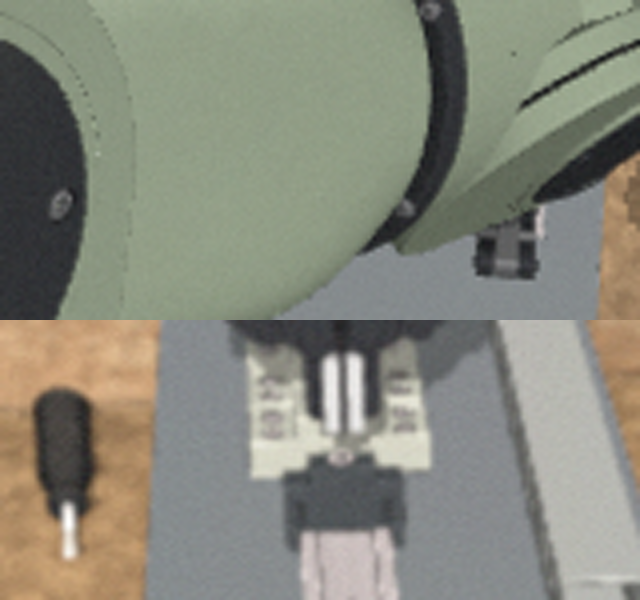

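The side view shows the fingertips centred on the clamp and outside it. I lower to z≈32.

{"op": "jog_arm", "data": {
  "motion": [0, 0, 15, 0, 255, 0, 0, 15, 0, 255, 0, 0, 14, 0, 255, 0, 0, 10, 0, 255, 0, 0, 5, 0, 255, 0, 0, 0, 0, 255, 0, 0, 0, 0, 255]
}}

```text
clock: 8.9
ee_pos: [536.4, -221.8, 32.8]
ee_rot: [-3.141, -0.0, -1.605]
force: [0.6, -0.9, 0.4]
finger_gap: 0.006
grip_force: 0.0
```

{"op": "jog_arm", "data": {
  "motion": [-5, 0, 0, 0, 255, -4, 0, 0, 0, 255, -3, 0, 0, 0, 255, -3, 0, 0, 0, 255, -3, 0, 0, 0, 255, -3, 0, 0, 0, 255, -3, 0, 0, 0, 255, -3, 0, 0, 0, 255, -3, 0, 0, 0, 255, -3, 0, 0, 0, 255, -3, 0, 0, 0, 255, -3, 0, 0, 0, 255, -3, 0, 0, 0, 255, 0, 0, 0, 0, 255]
}}

```text
clock: 10.3
ee_pos: [537.8, -179.2, 32.5]
ee_rot: [3.142, 0.0, -1.605]
force: [0.1, 0.1, -0.2]
finger_gap: -0.003
grip_force: 0.0
```

{"op": "jog_arm", "data": {
  "motion": [-2, 0, 0, 0, 255, -2, 0, 0, 0, 255, -2, 0, 0, 0, 255, -2, 0, 0, 0, 255, -2, 0, 0, 0, 255, -2, 0, 0, 0, 255, -2, 0, 0, 0, 255, -2, 0, 0, 0, 255, 0, 0, 0, 0, 255]
}}

```text
clock: 11.2
ee_pos: [538.4, -163.4, 32.5]
ee_rot: [3.142, 0.0, -1.605]
force: [-0.4, -0.4, 0.1]
finger_gap: 0.001
grip_force: 0.0
```

{"op": "jog_arm", "data": {
  "motion": [-1, 0, 0, 0, 255, -1, 0, 0, 0, 255, -1, 0, 0, 0, 255, -1, 0, 0, 0, 255, -1, 0, 0, 0, 255, -1, 0, 0, 0, 255, 0, 0, 0, 0, 255]
}}

```text
clock: 11.9
ee_pos: [538.5, -157.6, 32.5]
ee_rot: [3.142, 0.0, -1.605]
force: [-0.0, 0.6, 0.5]
finger_gap: 0.003
grip_force: 0.0
```

{"op": "jog_arm", "data": {
  "motion": [-1, 0, 0, 0, 255, -1, 0, 0, 0, 255, -1, 0, 0, 0, 255, -1, 0, 0, 0, 255, -1, 0, 0, 0, 255, -1, 0, 0, 0, 255, 0, 0, 0, 0, 255]
}}

```text
clock: 12.6
ee_pos: [538.7, -151.6, 32.5]
ee_rot: [3.141, 0.0, -1.605]
force: [0.1, 0.5, -0.7]
finger_gap: 0.002
grip_force: 0.0
```

```bash
python3 - <<'E'
from h import *
s=arm.sense();print({k:s[k] for k in("clock","ee_pos","force")})
cv2.imwrite("pics/s4.png",np.hstack([cv2.resize(arm.grab_frame("wrist")[:,150:500],(400,549)),cv2.resize(arm.grab_frame("side")[190:325,250:345],(386,549),interpolation=2)]))
E
```

```text
{'clock': 12.6, 'ee_pos': array([ 538.69922361, -151.56994918,   32.48411278]), 'force': array([ 0.11327961,  0.50890205, -0.69593209])}
```

View pics/s4.png

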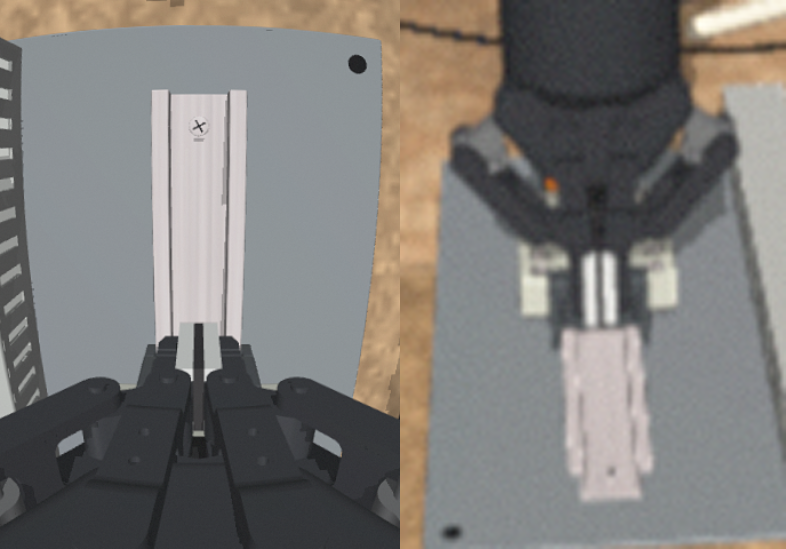

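The clamp is moving ahead of the fingers toward the sockets and nothing else is touched. I continue in small steps.

{"op": "jog_arm", "data": {
  "motion": [-1, 0, 0, 0, 255, -1, 0, 0, 0, 255, -1, 0, 0, 0, 255, -1, 0, 0, 0, 255, 0, 0, 0, 0, 255]
}}

```text
clock: 13.2
ee_pos: [538.9, -147.6, 32.5]
ee_rot: [3.142, 0.0, -1.605]
force: [-0.5, -0.7, 0.1]
finger_gap: 0.002
grip_force: 0.0
```

{"op": "jog_arm", "data": {
  "motion": [-1, 0, 0, 0, 255, -1, 0, 0, 0, 255, -1, 0, 0, 0, 255, 0, 0, 0, 0, 255]
}}

```text
clock: 13.6
ee_pos: [539.0, -144.6, 32.5]
ee_rot: [3.142, 0.0, -1.605]
force: [-0.3, -0.7, 0.3]
finger_gap: -0.001
grip_force: 0.0
```

{"op": "jog_arm", "data": {
  "motion": [-1, 0, 0, 0, 255, -1, 0, 0, 0, 255, 0, 0, 0, 0, 255]
}}

```text
clock: 13.9
ee_pos: [539.0, -142.5, 32.5]
ee_rot: [3.142, 0.0, -1.605]
force: [0.1, 0.4, 0.6]
finger_gap: 0.001
grip_force: 0.0
```

{"op": "jog_arm", "data": {
  "motion": [-1, 0, 0, 0, 255, -1, 0, 0, 0, 255, -1, 0, 0, 0, 255, 0, 0, 0, 0, 255]
}}

```text
clock: 14.3
ee_pos: [539.1, -139.6, 32.5]
ee_rot: [3.142, 0.0, -1.605]
force: [-0.1, -0.3, 0.4]
finger_gap: 0.0
grip_force: 0.0
```

{"op": "jog_arm", "data": {
  "motion": [-1, 0, 0, 0, 255, -1, 0, 0, 0, 255, 0, 0, 0, 0, 255]
}}

```text
clock: 14.6
ee_pos: [539.2, -137.7, 32.5]
ee_rot: [3.142, 0.0, -1.605]
force: [-0.6, -0.1, 0.1]
finger_gap: 0.001
grip_force: 0.2
```

{"op": "jog_arm", "data": {
  "motion": [-1, 0, 0, 0, 255, -1, 0, 0, 0, 255, 0, 0, 0, 0, 255]
}}

```text
clock: 14.9
ee_pos: [539.3, -136.5, 32.6]
ee_rot: [-3.141, -0.001, -1.606]
force: [-0.1, -6.0, 0.1]
finger_gap: -0.0
grip_force: 2.9
```

{"op": "jog_arm", "data": {
  "motion": [-0.5, 0, 0, 0, 255, -0.5, 0, 0, 0, 255, 0, 0, 0, 0, 255, 0, 0, 0, 0, 255]
}}

```text
clock: 15.3
ee_pos: [539.3, -136.0, 32.7]
ee_rot: [-3.141, -0.002, -1.606]
force: [-0.6, -8.2, 0.4]
finger_gap: -0.0
grip_force: 4.0
```

{"op": "jog_arm", "data": {
  "motion": [-0.5, 0, 0, 0, 255, -0.5, 0, 0, 0, 255, -0.5, 0, 0, 0, 255, -0.5, 0, 0, 0, 255, 0, 0, 0, 0, 255, 0, 0, 0, 0, 255]
}}

```text
clock: 15.9
ee_pos: [539.4, -134.9, 32.9]
ee_rot: [-3.141, -0.004, -1.607]
force: [-1.5, -12.2, 1.6]
finger_gap: -0.002
grip_force: 6.3
```

{"op": "jog_arm", "data": {
  "motion": [-0.5, 0, 0, 0, 255, -0.3, 0, 0, 0, 255, 0, 0, 0, 0, 255, 0, 0, 0, 0, 255, 0, 0, 0, 0, 255]
}}

```text
clock: 16.4
ee_pos: [539.4, -134.6, 32.9]
ee_rot: [-3.14, -0.004, -1.607]
force: [-1.2, -14.8, 1.8]
finger_gap: 0.003
grip_force: 7.4
```

{"op": "jog_arm", "data": {
  "motion": [0, 0, 0, 0, 255, 0, 0, 0, 0, 255, 0, 0, 0, 0, 255, 0, 0, 0, 0, 255, 0, 0, 0, 0, 255, 0, 0, 0, 0, 255, 0, 0, 0, 0, 255, 0, 0, 0, 0, 255, 0, 0, 0, 0, 255, 0, 0, 0, 0, 255]
}}

```text
clock: 17.4
ee_pos: [539.4, -134.6, 32.9]
ee_rot: [-3.14, -0.004, -1.607]
force: [-0.1, -14.3, 2.4]
finger_gap: -0.0
grip_force: 7.4
```

Force is steady at about 14.3 N. The TCP has gone about 2.8 mm past contact, which matches the buffer's 5 N/mm.

```bash
python3 -c "
from cell import arm
print(arm.hand_in())"
```

```text
the job is handed in; nothing more can be done
None
```

I pressed the proud relay (the one nearest the clamp) down until it stopped dead at 69.4 mm. I then pushed the row closed against the end stop and handed in at about 17 s, still holding the clamp at a steady 14 N; the gaps and relay were judged from force and position, as the arm blocked a last look.

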